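Load a battery pack and index the spot welder's dial

TASK

Load the next pack on the dial of the spot welder: set the unwelded six-cell pack upright, without dropping it in, fully down into the empty nest at the loading station (the nest just before the welding electrodes in the dial's clockwise direction), and let go of it. Then turn the dial clockwise, seen from above, by exactly one station, so that it rests in its click with the new pack under the electrodes. The two welded packs must stay seated in their nests as the dial turns, and the square pack and the single cell must be left where they are.

Things in the scene. Friction and masses are not known exactly. Their poses are not given: they have to be found in the camera images.
- raw_pack: The pack to load: six blue round cells (2 x 3) in black plastic end plates, bare steel cell tops with white rings (no metal strip). A block 62 mm long (its x axis) x 42 mm wide (its y axis) x 70 mm tall, about 0.42 kg, standing upright and free on the table. Origin: centre of its underside. It may go in the nest either way round.
- square_pack: Bystander on the table: a four-cell pack (2 x 2), 41 x 42 mm, 70 mm tall, that does not fit the job. Origin: centre of its underside.
- cell: Bystander on the table: a single blue cell, 21 mm diameter, 70 mm tall, standing upright. Origin: centre of its underside.
- welded_pack_a: Finished pack, same 62 x 42 x 70 mm body as raw_pack but with silvery-grey metal strips covering its cell tops, standing loose in nest_2, under the electrodes at the start. Origin: centre of its underside.
- welded_pack_b: Finished pack like welded_pack_a, standing loose in nest_3. Origin: centre of its underside.
- welder: Fixed bench spot welder. Origin: on the table, on the dial's axis. Stations 100 mm from the axis, in this frame: loading -x, welding +y, then +x, -y. Column 225 mm out along +y; green arm at 300 to 350 mm height; electrode block (50 x 46 mm, 220 to 270 mm high, rods above) hangs over the welding station. Rim bracket towards +x+y, 62 mm high. The raised hand lever is not used.
- electrode (a point): Lower tips of the two copper electrodes (mid-point between them), above the centre of the welding station, 150 mm above the table, 23 mm above the top of a pack seated there.
- dial_centre (a point): Centre of the dial's upper face, on its upright turning axis. The dial is an aluminium plate, 310 mm diameter, 12 mm thick, upper face 57 mm above the table. Low hub in the middle (36 mm radius, 18 mm high) with a yellow clockwise arrow.
- nest_1 (a point): Empty nest at the loading station at the start; turns with the dial. Point: centre of the pocket floor (the dial's upper face). Black rectangular frame, pocket 67 x 47 mm, long side radial (towards the dial's centre; the x axis of this point's frame); walls 8 mm thick, 22 mm high, of which the top 10 mm slope outwards by 5 mm as a lead-in. All four nests are alike.
- nest_2 (a point): Floor centre of the nest under the electrodes at the start (holds welded_pack_a); turns with the dial. Its pocket's long side points radially too (the frame's y axis).
- nest_3 (a point): Floor centre of the nest one station farther clockwise (holds welded_pack_b), straight across from nest_1; turns with the dial. Nest_4, straight across from nest_2, is empty.
- handle (a point): Centre of the top of one of the dial's four upright red handles: the one 45 deg anticlockwise of nest_1, 128 mm from the dial's axis; turns with the dial. Handle: rigid upright cylinder 25 mm diameter, grippable from 12 to 78 mm above the dial's face, top 82 mm above it. The other three stand at 90 deg steps.
- dial (a joint): Turn of the dial in rad, 0 at the start, positive clockwise seen from above; one station is 1.571. A spring detent clicks every 90 deg, pulling to the nearest station with up to 0.6 N m (5 N at a handle; most at 22 deg off, none half-way), plus light friction and damping. Let go within 35 deg of a station and it settles there. Turns both ways without a stop.

How it is judged:
By the outcome, as a careful person would: the job done as asked, in the order asked, and still so for the second after the job is handed in, with the robot touching nothing.
It also fails if it takes over 61 s, if anything falls off the work surface, if the arm or the gripper's body presses on something with over 40 N, if the wrist force passes 120 N, or if a joint passes its speed limit or range.

ROBOT

A 6-joint arm with a two-finger parallel gripper is mounted at the origin on the work surface. World frame = base frame: x ahead of the robot, y to its left, z up, the work surface at z = 0. Lengths are in m, angles in degrees, forces in N, time in s.
With the tool pointing down it reaches from about 0.325 to 0.9 m from the base axis. Payload 6.1 kg.
Tool frame: the origin (TCP) lies between the finger pads; the fingertips stand tips_ahead ahead of it and the grasp point (between the pads) lies 6 mm ahead of it (tips_ahead is the distance from the TCP to the fingertips, in m); z points along the fingers, y is the line along which they close (so a half turn about z gives the same grasp; the last joint's range is limited). The gripper opens to 85 mm and grips with 20 to 120 N. Pads are 22 mm wide; open, the fingers measure 114 mm over their backs; the gripper's body (76 mm by 85 mm) begins 54 mm behind the grasp point. The pads swing forward as they close: fully open they stand 13 mm farther back than shut.
Start: joints at [-77.412, 12.628, 87.462, -0, 79.91, -7.225], TCP at [0.212, -0.588, 0.256] pointing down, gripper open.
Joint ranges: [-170.65, 170.65], [-52.31, 119.04], [5.05, 147.46], [-71.25, 251.25], [11.57, 151.72], [-153.62, 153.62]. Speed limits (degrees/s): [147.25, 147.25, 172.46, 180, 180, 180].

INTERFACE

Orientations are given as a 3x3 rotation matrix whose columns are the frame's x, y, z axes.
In Python, from plant import get_obs, read_camera, finish_job, search_frame, cut_out, tips_ahead gives the robot as it stands. The module is installed in compiled form; this text tells all that it offers.
- The arm moves only by the tool carry_out, never from a script. Its argument "steps" is a list of rows, each an object of numbers: "x", "y", "z": the shift along the tool's x, y, z in cm; "rx", "ry", "rz": the turn, a rotation vector about the tool's x, y, z in rad; "hand": the opening, from 0 (shut) to 1 (fully open). A call has 1 to 20 rows; each row shifts and turns the commanded pose from where the row before left it, along the tool's axes as they then stand; what a row does not reach is not made up. A row lasts 1/12 s, in which the tool goes at most 41.7 mm and 7.16 degrees, less where a joint would pass 70% of its speed; a pose out of reach is approached as far as the arm can. A call with a gripper value outside its range is refused whole. The fingers move at their own pace and stop on an object; "squeeze" is the grip in N (left out, the last holds). Time passes only in rows, so rows that do not move let the fingers close. It gives the time, the measured TCP pose, the force, the opening and the grip force at its end, in the units of the state.
- get_obs(): the state, without advancing time (a new reading comes with each control period).
- read_camera(name): name is "scene" or "top" or "wrist"; returns a dict with "img" (400x640x3 uint8, blue, green, red), "z_map" (400x640 float32, m along the optical axis (not along the pixel's ray), 0 where there is no reading), "vfov" (degrees; the focal length in pixels is half the picture's height over the tangent of half this angle, whatever the lens; pixels are square), "cx", "cy" (the principal point, pixels), "extrinsics" (4x4, takes a point from camera to world coordinates). Camera axes: x right, y down, z forward; pixel columns grow to the right and rows downward; lengths in m; the calibration is good to about 2 mm. A picture is of the moment at which its call begins.
- finish_job(): hands the job in; it is judged then, once.
Trained networks look in a picture, given as the dict that the camera call returned (one of the last four; its "shot" number tells which), for a name from the list of things; names that differ only in an ending like _2 or _b are one class to them, and where a whole thing is asked for, a point or a joint stands for the part that bears it (a point fixed in the world has none). Each returns a list of dicts, best first, with "conf" (0 to 1); they miss things now and then, are a little off and sometimes report something else, mostly with a low value. They report only what shows in the picture. A call takes as long as a camera call.
- search_frame(label, picture): "centre" ([column, row] in pixels, amid what is visible of it).
- cut_out(label, picture): "mask" (400x640 bool, what is visible of it) and "centre" ([column, row] in pixels, amid what is visible of it).
The state is a dict: "t": time; "joint_positions": joint angles; "dq": joint speeds; "joint_torque": joint torques, N m; "ee_pos": TCP position; "orientation": TCP orientation; "force": force on the tool from outside, world axes, zero at the start; "ft_torque": the same for the moment, N m; "width": finger opening in m; "gripper_force": force on a finger pad.
Only numpy, scipy, OpenCV 4.12 (cv2) and the standard library are available. Lean on these libraries where they do the work, as an engineer would, in place of code of your own. Each camera call takes 0.05 s, during which the arm holds its last target. There are 200 camera calls.

## Working session

There is one attempt and no reset: what is moved stays moved. The work goes in short steps, Python scripts to look and compute and a tool call to move; the robot and the scene stay as the last step left them, time stands still between calls to the robot, and variables do not carry over. Pictures are saved under pics/ and viewed, at most 10 in all, crops included, and the job is handed in when it is done.

Besides the shell and the picture viewer there is one more tool, called after "Request:" by a JSON object that holds its "name" and its "arguments", one argument or row to a line. carry_out: Moves the arm, as the interface text tells. Its arguments: {"type":"object","properties":{"steps":{"type":"array","items":{"type":"object","properties":{"x":{"type":"number"},"y":{"type":"number"},"z":{"type":"number"},"rx":{"type":"number"},"ry":{"type":"number"},"rz":{"type":"number"},"hand":{"type":"number"}}}},"squeeze":{"type":"number"}},"required":["steps"]}

```bash
mkdir -p pics; cat > h.py <<'E'
import numpy as np, cv2
from plant import *
def world(p,uv=None,mask=None):
    f=200/np.tan(np.radians(p["vfov"])/2)
    if mask is None:
        mask=np.zeros((400,640),bool); u,v=map(int,np.round(uv)); mask[v-1:v+2,u-1:u+2]=1
    v,u=np.nonzero(mask&(p["z_map"]>0)); z=p["z_map"][v,u]
    P=np.c_[(u-p["cx"])*z/f,(v-p["cy"])*z/f,z,np.ones_like(z)]
    return (P@np.array(p["extrinsics"]).T)[:,:3]
E
cat > a.py <<'E'
from h import *
np.set_printoptions(precision=4,suppress=True)
o=get_obs();print(o["t"],o["ee_pos"],o["orientation"],o["width"],tips_ahead)
ps={n:read_camera(n) for n in("scene","top")}
cv2.imwrite("pics/0.png",ps["scene"]["img"]);cv2.imwrite("pics/1.png",ps["top"]["img"])
for n,p in ps.items():
  for l in("raw_pack","square_pack","cell","welded_pack_a","nest_1","handle","dial_centre","electrode"):
    for r in search_frame(l,p)[:4]:
      w=world(p,r["centre"]); print(n,l,round(r["conf"],2),np.round(r["centre"]),np.median(w,0) if len(w) else None)
E
python3 a.py
```

```text
0.0 [ 0.2117 -0.5875  0.2552] [[ 0.9408  0.3389 -0.0004]
 [ 0.3389 -0.9408  0.0018]
 [ 0.0002 -0.0019 -1.    ]] 0.085469667559675 0.025
scene raw_pack 0.67 [210. 230.] [ 0.504  -0.2775  0.0655]
scene square_pack 0.82 [217. 271.] [ 0.6317 -0.2848  0.0485]
scene cell 0.63 [380. 160.] [0.3426 0.243  0.0647]
scene welded_pack_a 0.95 [386. 234.] [0.7234 0.0581 0.1201]
scene welded_pack_a 0.92 [401. 200.] [0.6049 0.162  0.1068]
scene nest_1 0.66 [356. 227.] [0.614  0.042  0.0657]
scene nest_1 0.53 [428. 199.] [0.563  0.2672 0.0586]
scene handle 0.96 [358. 228.] [0.6193 0.0453 0.0653]
scene handle 0.19 [210. 230.] [ 0.504  -0.2775  0.0655]
scene dial_centre 0.56 [354. 229.] [0.6142 0.038  0.0615]
scene electrode 0.56 [429. 201.] [0.5675 0.2679 0.0556]
top raw_pack 0.7 [418. 233.] [ 0.4714 -0.2686  0.0706]
top raw_pack 0.67 [282. 188.] [0.579  0.0572 0.067 ]
top square_pack 0.73 [417. 176.] [ 0.6096 -0.2709  0.0697]
top square_pack 0.66 [270. 143.] [0.6736 0.0805 0.1281]
top welded_pack_a 0.65 [271. 140.] [0.681  0.0788 0.1273]
top welded_pack_a 0.57 [235. 188.] [0.5708 0.1626 0.1029]
top welded_pack_a 0.5 [281. 193.] [0.5666 0.0594 0.0676]
top nest_1 0.89 [281. 189.] [0.5764 0.0595 0.0669]
top handle 0.7 [285. 190.] [0.5737 0.0499 0.0656]
top handle 0.47 [211. 186.] [0.5898 0.2417 0.0293]
top dial_centre 0.79 [282. 189.] [0.5763 0.0572 0.0663]
top electrode 0.88 [211. 186.] [0.5898 0.2417 0.0293]
top electrode 0.42 [236. 185.] [0.5745 0.1559 0.1279]
```

View pics/0.png

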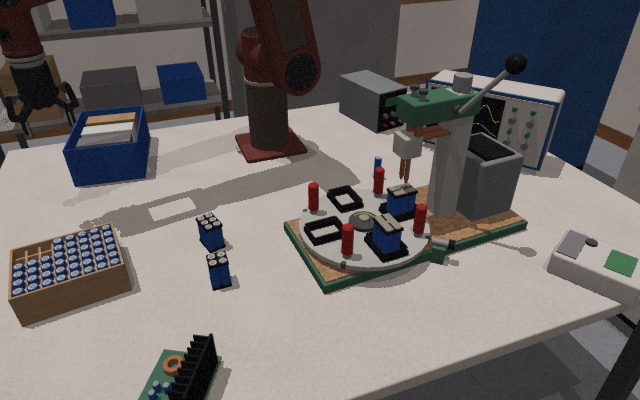

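View pics/1.png

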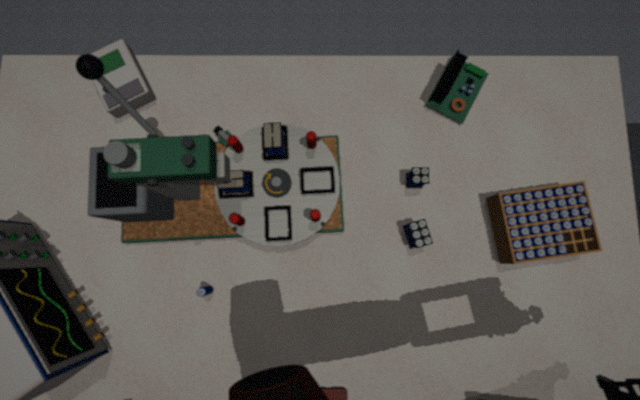

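The scene view shows the raw pack at (210,230), the square pack at (217,271) and the dial at about (363,222). In the top view (x up, y left) the raw pack is at (418,233), the dial hub at (277,182), the empty loading nest at (278,222) and the handle to push at (315,215). Next I measure these geometrically.

```bash
cat > b.py <<'E'
from h import *
np.set_printoptions(precision=4,suppress=True)
p=read_camera("top"); im=p["img"].astype(int)
f=200/np.tan(np.radians(p["vfov"])/2); print("f",f,np.array(p["extrinsics"])[:3,3])
box=lambda u0,u1,v0,v1:np.array([[v0<=v<v1 and u0<=u<u1 for u in range(640)] for v in range(400)])
for n,b in dict(raw=(395,445,212,256),sq=(398,440,158,196)).items():
    w=world(p,mask=box(*b)); w=w[(w[:,2]>.062)&(w[:,2]<.08)]
    r=cv2.minAreaRect((w[:,:2]*1000).astype(np.float32)); print(n,len(w),w.mean(0),r)
red=(im[...,2]>100)&(im[...,1]<60)&(im[...,0]<60)
H=[]
for b in((300,330,195,230),(220,250,205,232),(300,325,125,155),(222,246,130,158)):
    w=world(p,mask=box(*b)&red); w=w[w[:,2]>.13]; print("handle",len(w),w.mean(0)); H.append((w[:,:2].min(0)+w[:,:2].max(0))/2)
print(np.array(H),np.mean(H,0))
w=world(p,mask=box(255,300,198,246)); w=w[(w[:,2]>.073)&(w[:,2]<.09)]
print("nest",len(w),cv2.minAreaRect((w[:,:2]*1000).astype(np.float32)))
w=world(p,mask=box(210,350,115,255)); w=w[(w[:,2]>.052)&(w[:,2]<.062)]
print("dial",len(w),cv2.minEnclosingCircle((w[:,:2]*1000).astype(np.float32)))
cv2.imwrite("pics/2.png",cv2.resize(p["img"][110:260,200:450],None,fx=3.2,fy=3.2,interpolation=cv2.INTER_CUBIC))
E
python3 b.py
```

```text
f 382.1859254152164 [ 0.4172 -0.0386  0.9823]
raw 473 [ 0.4716 -0.2729  0.0696] ((471.9135437011719, -273.3068542480469), (61.54311752319336, 43.18958282470703), 17.523120880126953)
sq 302 [ 0.6125 -0.2772  0.0692] ((612.537841796875, -277.7557678222656), (42.6063232421875, 40.758094787597656), 89.28089141845703)
handle 42 [ 0.5086 -0.0248  0.1392]
handle 37 [0.4981 0.1555 0.139 ]
handle 34 [ 0.6903 -0.0146  0.1387]
handle 31 [0.6789 0.1667 0.139 ]
[[ 0.5091 -0.0248]
 [ 0.4982  0.1552]
 [ 0.6903 -0.0153]
 [ 0.6787  0.1669]] [0.5941 0.0705]
nest 264 ((494.5099182128906, 66.19544219970703), (82.27709197998047, 61.83418655395508), 3.1046712398529053)
dial 8125 ((616.0042114257812, 90.16854095458984), 184.7809600830078)
```

View pics/2.png

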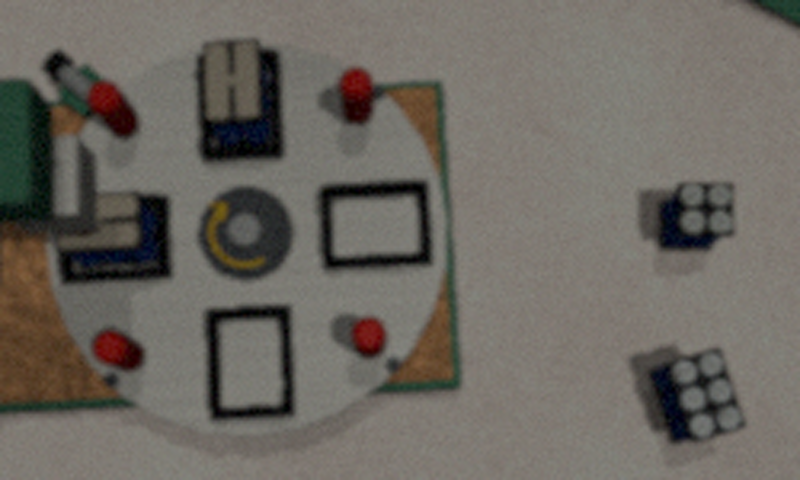

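The crop shows the raw pack tilted about 17° at (700,395). The loading nest at (250,362) is empty and the handle is at (368,337). The fitted dial centre is (0.594, 0.0705), turned about 3.2°. I'll go above the pack.

Request:
{"name": "carry_out", "arguments": {
  "steps": [
    {"x":2.93,"y":-1.73,"rz":0.02},
    {"x":2.93,"y":-1.73,"rz":0.02},
    {"x":2.93,"y":-1.73},
    {"x":2.93,"y":-1.73},
    {"x":2.93,"y":-1.73},
    {"x":2.93,"y":-1.73},
    {"x":2.93,"y":-1.73},
    {"x":2.93,"y":-1.73},
    {"x":2.93,"y":-1.73},
    {"x":2.93,"y":-1.73},
    {"x":2.93,"y":-1.73},
    {"x":2.93,"y":-1.73,"hand":1},
    {"z":2},
    {}
  ]
}}

```text
invalid input at $.steps[0]: expected keys x, y, z, rx, ry, rz, hand
```

```bash
cat > c.py <<'E'
from h import *
np.set_printoptions(precision=4,suppress=True)
o=get_obs();print(o["t"],o["ee_pos"],o["orientation"][:,0] if hasattr(o["orientation"],"shape") else o["orientation"])
R=np.array(o["orientation"])
p=read_camera("wrist");cv2.imwrite("pics/3.png",p["img"])
for r in cut_out("raw_pack",p)[:2]:
    w=world(p,mask=r["mask"]); w=w[(w[:,2]>.06)&(w[:,2]<.08)]
    print(r["conf"],r["centre"],len(w))
    if len(w)>50:
        q=cv2.minAreaRect((w[:,:2]*1000).astype(np.float32));print(q)
        print("tool shift cm",R.T@(np.r_[np.array(q[0])/1000,.057]-o["ee_pos"])*100)
E
python3 c.py
```

```text
0.95 [ 0.2118 -0.588   0.2563] [ 0.9408  0.339  -0.    ]
```

Request:
{"name": "carry_out", "arguments": {
  "steps": [
    {"x":2.93,"y":-1.73,"z":0,"rx":0,"ry":0,"rz":0.02,"hand":1},
    {"x":2.93,"y":-1.73,"z":0,"rx":0,"ry":0,"rz":0.02,"hand":1},
    {"x":2.93,"y":-1.73,"z":0,"rx":0,"ry":0,"rz":0,"hand":1},
    {"x":2.93,"y":-1.73,"z":0,"rx":0,"ry":0,"rz":0,"hand":1},
    {"x":2.93,"y":-1.73,"z":0,"rx":0,"ry":0,"rz":0,"hand":1},
    {"x":2.93,"y":-1.73,"z":0,"rx":0,"ry":0,"rz":0,"hand":1},
    {"x":2.93,"y":-1.73,"z":0,"rx":0,"ry":0,"rz":0,"hand":1},
    {"x":2.93,"y":-1.73,"z":0,"rx":0,"ry":0,"rz":0,"hand":1},
    {"x":2.93,"y":-1.73,"z":0,"rx":0,"ry":0,"rz":0,"hand":1},
    {"x":2.93,"y":-1.73,"z":0,"rx":0,"ry":0,"rz":0,"hand":1},
    {"x":2.93,"y":-1.73,"z":0,"rx":0,"ry":0,"rz":0,"hand":1},
    {"x":2.93,"y":-1.73,"z":0,"rx":0,"ry":0,"rz":0,"hand":1},
    {"x":0,"y":0,"z":0,"rx":0,"ry":0,"rz":0,"hand":1},
    {"x":0,"y":0,"z":0,"rx":0,"ry":0,"rz":0,"hand":1}
  ]
}}

```text
t: 2.22
ee_pos: [0.484, -0.2814, 0.2564]
orientation: [[0.953, 0.305, -0.0], [0.305, -0.953, -0.0], [-0.0, 0.0, -1.0]]
force: [0.7, -0.8, 0.3]
width: 0.0854
gripper_force: 0.0
```

```bash
python3 c.py
```

```text
2.2167 [ 0.484  -0.2814  0.2564] [ 0.9525  0.3045 -0.    ]
0.96 [310.9, 180.3] 3198
((470.844970703125, -276.8286437988281), (62.1212043762207, 42.04732131958008), 16.56810188293457)
tool shift cm [-1.1179 -0.8386 19.9354]
```

View pics/3.png

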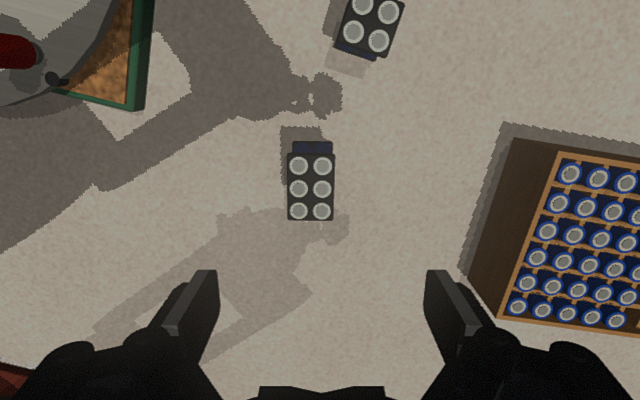

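The raw pack shows at (311,180), square to the fingers and clear of the square pack at (365,25). I'll go down and grip it.

Request:
{"name": "carry_out", "arguments": {
  "steps": [
    {"x":-1.1,"y":-0.75,"z":2,"rx":0,"ry":0,"rz":0.02,"hand":1},
    {"x":0,"y":0,"z":3,"rx":0,"ry":0,"rz":0,"hand":1},
    {"x":0,"y":0,"z":3,"rx":0,"ry":0,"rz":0,"hand":1},
    {"x":0,"y":0,"z":3,"rx":0,"ry":0,"rz":0,"hand":1},
    {"x":0,"y":0,"z":3,"rx":0,"ry":0,"rz":0,"hand":1},
    {"x":0,"y":0,"z":2.5,"rx":0,"ry":0,"rz":0,"hand":1},
    {"x":0,"y":0,"z":1.9,"rx":0,"ry":0,"rz":0,"hand":1},
    {"x":0,"y":0,"z":1,"rx":0,"ry":0,"rz":0,"hand":1},
    {"x":0,"y":0,"z":0,"rx":0,"ry":0,"rz":0,"hand":1},
    {"x":0,"y":0,"z":0,"rx":0,"ry":0,"rz":0,"hand":0.3},
    {"x":0,"y":0,"z":0,"rx":0,"ry":0,"rz":0,"hand":0.3},
    {"x":0,"y":0,"z":0,"rx":0,"ry":0,"rz":0,"hand":0.3},
    {"x":0,"y":0,"z":0,"rx":0,"ry":0,"rz":0,"hand":0.3},
    {"x":0,"y":0,"z":0,"rx":0,"ry":0,"rz":0,"hand":0.3},
    {"x":0,"y":0,"z":0,"rx":0,"ry":0,"rz":0,"hand":0.3},
    {"x":0,"y":0,"z":0,"rx":0,"ry":0,"rz":0,"hand":0.3}
  ],
  "squeeze": 40
}}

```text
t: 3.65
ee_pos: [0.4711, -0.2793, 0.064]
orientation: [[0.959, 0.282, 0.002], [0.282, -0.959, -0.001], [0.001, 0.002, -1.0]]
force: [-1.9, 2.3, 5.3]
width: 0.0418
gripper_force: 44.2
```

Request:
{"name": "carry_out", "arguments": {
  "steps": [
    {"x":0,"y":0,"z":-1,"rx":0,"ry":0,"rz":0,"hand":0.3},
    {"x":0,"y":0,"z":-3,"rx":0,"ry":0,"rz":0,"hand":0.3},
    {"x":0,"y":0,"z":-3,"rx":0,"ry":0,"rz":0.05,"hand":0.3},
    {"x":0,"y":0,"z":-3,"rx":0,"ry":0,"rz":0.06,"hand":0.3},
    {"x":0,"y":0,"z":-3,"rx":0,"ry":0,"rz":0.06,"hand":0.3},
    {"x":0,"y":0,"z":-3,"rx":0,"ry":0,"rz":0.06,"hand":0.3},
    {"x":-0.23,"y":-2.88,"z":0,"rx":0,"ry":0,"rz":0,"hand":0.3},
    {"x":-0.23,"y":-2.88,"z":0,"rx":0,"ry":0,"rz":0,"hand":0.3},
    {"x":-0.23,"y":-2.88,"z":0,"rx":0,"ry":0,"rz":0,"hand":0.3},
    {"x":-0.23,"y":-2.88,"z":0,"rx":0,"ry":0,"rz":0,"hand":0.3},
    {"x":-0.23,"y":-2.88,"z":0,"rx":0,"ry":0,"rz":0,"hand":0.3},
    {"x":-0.23,"y":-2.88,"z":0,"rx":0,"ry":0,"rz":0,"hand":0.3},
    {"x":-0.23,"y":-2.88,"z":0,"rx":0,"ry":0,"rz":0,"hand":0.3},
    {"x":-0.23,"y":-2.88,"z":0,"rx":0,"ry":0,"rz":0,"hand":0.3},
    {"x":-0.23,"y":-2.88,"z":0,"rx":0,"ry":0,"rz":0,"hand":0.3},
    {"x":-0.23,"y":-2.88,"z":0,"rx":0,"ry":0,"rz":0,"hand":0.3},
    {"x":-0.23,"y":-2.88,"z":0,"rx":0,"ry":0,"rz":0,"hand":0.3},
    {"x":-0.23,"y":-2.88,"z":0,"rx":0,"ry":0,"rz":0,"hand":0.3},
    {"x":0,"y":0,"z":0,"rx":0,"ry":0,"rz":0,"hand":0.3},
    {"x":0,"y":0,"z":0,"rx":0,"ry":0,"rz":0,"hand":0.3}
  ]
}}

```text
t: 5.32
ee_pos: [0.423, 0.0657, 0.2228]
orientation: [[0.998, 0.059, 0.001], [0.059, -0.998, -0.0], [0.001, 0.0, -1.0]]
force: [-0.6, -2.0, -3.5]
width: 0.0417
gripper_force: 43.5
```

```bash
cat > d.py <<'E'
from h import *
np.set_printoptions(precision=4,suppress=True)
o=get_obs();R=np.array(o["orientation"]);print(o["t"],o["ee_pos"],R[:,0],o["width"])
p=read_camera("wrist");cv2.imwrite("pics/4.png",p["img"])
np.savez("w.npz",**{k:np.array(v) for k,v in p.items()})
w=world(p,mask=np.ones((400,640),bool))
q=w[(abs(w[:,2]-.079)<.005)&(abs(w[:,0]-.494)<.055)&(abs(w[:,1]-.065)<.045)]
r=cv2.minAreaRect((q[:,:2]*1000).astype(np.float32));print("nest",len(q),r,q[:,2].mean())
t=(w-o["ee_pos"])@R
q=t[(abs(t[:,0])<.05)&(abs(t[:,1])<.035)&(t[:,2]>-.03)&(t[:,2]<.02)]
zz=np.median(q[:,2]);q2=q[abs(q[:,2]-zz)<.004];print("held top z",zz,cv2.minAreaRect((q2[:,:2]*1000).astype(np.float32)))
for l in("raw_pack","nest_1"):
  for c in cut_out(l,p)[:2]: print(l,c["conf"],c["centre"])
E
python3 d.py
```

```text
5.3167 [0.423  0.0657 0.2228] [0.9982 0.0593 0.0007] 0.04170814653221902
nest 3091 ((493.25994873046875, 63.26093292236328), (82.07891845703125, 62.12417221069336), 3.366320848464966) 0.07744302379630924
held top z -0.006441562014857874 ((0.7161674499511719, 1.2404289245605469), (67.65201568603516, 63.2578239440918), 88.91422271728516)
raw_pack 0.91 [322.3, 279.5]
nest_1 0.87 [327.4, 68.8]
```

View pics/4.png

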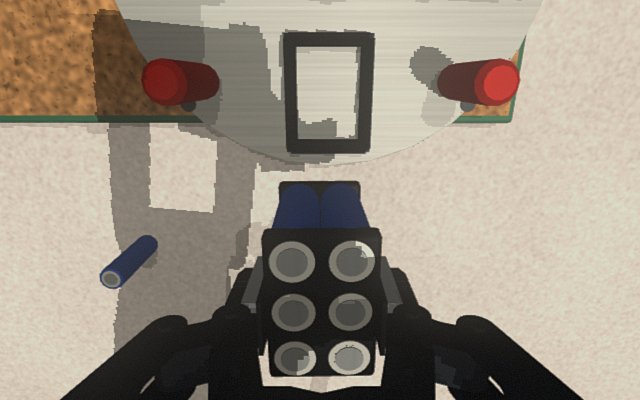

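The nest at (329,92) is empty and fully in view. The pack top in hand is at (321,302). I'll measure both with the same camera so its bias cancels.

```bash
cat > e.py <<'E'
from h import *
np.set_printoptions(precision=4,suppress=True)
o=get_obs();R=np.array(o["orientation"])
p=read_camera("wrist"); c=cut_out("raw_pack",p)[0]
w=world(p,mask=c["mask"]); t=(w-o["ee_pos"])@R
for z0 in(-.010,-.0064,-.003):
  q=t[abs(t[:,2]-z0)<.003]
  if len(q)>50:
    r=cv2.minAreaRect((q[:,:2]*1000).astype(np.float32));print(z0,len(q),r,q[:,:2].min(0),q[:,:2].max(0))
t2=t[abs(t[:,2]+.0064)<.003]
A=np.c_[t2[:,:2],np.ones(len(t2))];print("tilt",np.linalg.lstsq(A,t2[:,2],rcond=None)[0])
n=(np.array([.49326,.06326,.079])-o["ee_pos"])@R;print("nest in tool",n)
E
python3 e.py
```

```text
-0.01 3311 ((1.862527847290039, 1.3870258331298828), (39.321990966796875, 59.17329788208008), 89.85853576660156) [-0.0278 -0.0183] [0.0314 0.021 ]
-0.0064 16254 ((0.9209880828857422, 1.81427001953125), (42.023719787597656, 62.80921173095703), 89.85981750488281) [-0.0305 -0.0192] [0.0323 0.0229]
-0.003 5329 ((0.9060935974121094, 1.8649864196777344), (62.796146392822266, 42.231101989746094), 0.07287367433309555) [-0.0305 -0.0192] [0.0323 0.023 ]
tilt [ 0.006   0.0176 -0.0064]
nest in tool [0.0694 0.0044 0.1436]
```

Request:
{"name": "carry_out", "arguments": {
  "steps": [
    {"x":2,"y":0.2,"z":0,"rx":0,"ry":0,"rz":0,"hand":0.3},
    {"x":2.95,"y":0.3,"z":0,"rx":0,"ry":0,"rz":0,"hand":0.3},
    {"x":2,"y":0,"z":0,"rx":0,"ry":0,"rz":0,"hand":0.3},
    {"x":0,"y":0,"z":2,"rx":0,"ry":0,"rz":0,"hand":0.3},
    {"x":0,"y":0,"z":2,"rx":0,"ry":0,"rz":0,"hand":0.3},
    {"x":0,"y":0,"z":1.5,"rx":0,"ry":0,"rz":0,"hand":0.3},
    {"x":0,"y":0,"z":1,"rx":0,"ry":0,"rz":0,"hand":0.3},
    {"x":0,"y":0,"z":0,"rx":0,"ry":0,"rz":0,"hand":0.3},
    {"x":0,"y":0,"z":0,"rx":0,"ry":0,"rz":0,"hand":0.3}
  ]
}}

```text
t: 6.32
ee_pos: [0.493, 0.0629, 0.1571]
orientation: [[0.998, 0.055, -0.001], [0.055, -0.998, 0.0], [-0.001, -0.0, -1.0]]
force: [0.3, 0.1, -3.3]
width: 0.0415
gripper_force: 43.4
```

```bash
cat > f.py <<'E'
from h import *
o=get_obs();print(o["t"],o["ee_pos"],o["force"])
p=read_camera("wrist");s=read_camera("scene")
a=cv2.resize(s["img"][150:300,270:450],(720,600),interpolation=cv2.INTER_CUBIC)
cv2.imwrite("pics/5.png",np.hstack([cv2.resize(p["img"],(400,250)),cv2.resize(a,(400,333))[:250]]))
cv2.imwrite("pics/6.png",np.vstack([p["img"][::1,120:520],a[:0,:400]]))
w=world(p,mask=np.ones((400,640),bool))
q=w[(abs(w[:,2]-.078)<.005)&(abs(w[:,0]-.494)<.055)&(abs(w[:,1]-.065)<.045)]
print("nest",len(q),q.min(0),q.max(0))
E
python3 f.py
```

```text
6.3167 [0.49304554 0.06288089 0.15713629] [ 0.33920751  0.07540011 -3.32654347]
nest 2043 [0.48825332 0.03218176 0.07300115] [0.53562588 0.09648581 0.08055224]
```

View pics/6.png

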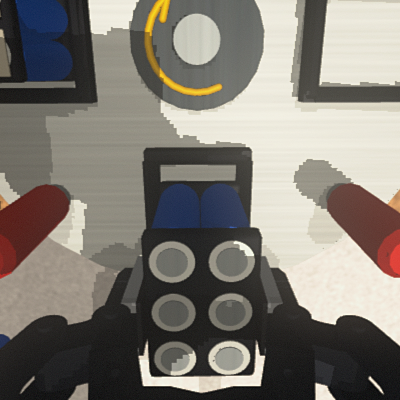

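The nest frame's front edge spans columns 144 to 252 and the pack is centred over it near column 201. I'll lower it slowly.

Request:
{"name": "carry_out", "arguments": {
  "steps": [
    {"x":0,"y":0,"z":0.5,"rx":0,"ry":0,"rz":0,"hand":0.3},
    {"x":0,"y":0,"z":0.5,"rx":0,"ry":0,"rz":0,"hand":0.3},
    {"x":0,"y":0,"z":0.4,"rx":0,"ry":0,"rz":0,"hand":0.3},
    {"x":0,"y":0,"z":0.3,"rx":0,"ry":0,"rz":0,"hand":0.3},
    {"x":0,"y":0,"z":0.3,"rx":0,"ry":0,"rz":0,"hand":0.3},
    {"x":0,"y":0,"z":0.3,"rx":0,"ry":0,"rz":0,"hand":0.3},
    {"x":0,"y":0,"z":0,"rx":0,"ry":0,"rz":0,"hand":0.3}
  ]
}}

```text
t: 7.0
ee_pos: [0.4927, 0.0635, 0.1335]
orientation: [[0.998, 0.056, -0.001], [0.056, -0.998, 0.0], [-0.001, -0.0, -1.0]]
force: [-0.9, -0.7, -4.2]
width: 0.0413
gripper_force: 43.5
```

Request:
{"name": "carry_out", "arguments": {
  "steps": [
    {"x":0,"y":0,"z":0.3,"rx":0,"ry":0,"rz":0,"hand":0.3},
    {"x":0,"y":0,"z":0.3,"rx":0,"ry":0,"rz":0,"hand":0.3},
    {"x":0,"y":0,"z":0.2,"rx":0,"ry":0,"rz":0,"hand":0.3},
    {"x":0,"y":0,"z":0.2,"rx":0,"ry":0,"rz":0,"hand":0.3},
    {"x":0,"y":0,"z":0,"rx":0,"ry":0,"rz":0,"hand":0.3},
    {"x":0,"y":0,"z":0,"rx":0,"ry":0,"rz":0,"hand":0.3}
  ]
}}

```text
t: 7.5
ee_pos: [0.4931, 0.0634, 0.1241]
orientation: [[0.998, 0.056, -0.0], [0.056, -0.998, 0.0], [-0.0, -0.0, -1.0]]
force: [0.6, -1.0, -2.9]
width: 0.0415
gripper_force: 43.5
```

Request:
{"name": "carry_out", "arguments": {
  "steps": [
    {"x":0,"y":0,"z":0.1,"rx":0,"ry":0,"rz":0,"hand":0.3},
    {"x":0,"y":0,"z":0.1,"rx":0,"ry":0,"rz":0,"hand":0.3},
    {"x":0,"y":0,"z":0.1,"rx":0,"ry":0,"rz":0,"hand":0.3},
    {"x":0,"y":0,"z":0.1,"rx":0,"ry":0,"rz":0,"hand":0.3},
    {"x":0,"y":0,"z":0,"rx":0,"ry":0,"rz":0,"hand":0.3}
  ]
}}

```text
t: 7.92
ee_pos: [0.4934, 0.0633, 0.121]
orientation: [[0.998, 0.056, 0.0], [0.056, -0.998, -0.0], [0.0, 0.0, -1.0]]
force: [-2.1, -0.5, 2.9]
width: 0.0413
gripper_force: 43.8
```

Request:
{"name": "carry_out", "arguments": {
  "steps": [
    {"x":0,"y":0,"z":0.1,"rx":0,"ry":0,"rz":0,"hand":0.3},
    {"x":0,"y":0,"z":0,"rx":0,"ry":0,"rz":0,"hand":0.3}
  ]
}}

```text
t: 8.08
ee_pos: [0.4936, 0.0632, 0.121]
orientation: [[0.998, 0.056, 0.001], [0.056, -0.998, -0.001], [0.001, 0.001, -1.0]]
force: [-7.1, -1.0, 10.0]
width: 0.0415
gripper_force: 44.3
```

The pack is on the pocket floor: the TCP is 57 mm above its height at the table grasp. I'll release and rise.

Request:
{"name": "carry_out", "arguments": {
  "steps": [
    {"x":0,"y":0,"z":-0.1,"rx":0,"ry":0,"rz":0,"hand":0.3},
    {"x":0,"y":0,"z":0,"rx":0,"ry":0,"rz":0,"hand":0.6},
    {"x":0,"y":0,"z":0,"rx":0,"ry":0,"rz":0,"hand":0.8},
    {"x":0,"y":0,"z":0,"rx":0,"ry":0,"rz":0,"hand":0.9},
    {"x":0,"y":0,"z":0,"rx":0,"ry":0,"rz":0,"hand":0.9},
    {"x":0,"y":0,"z":0,"rx":0,"ry":0,"rz":0,"hand":0.9},
    {"x":0,"y":0,"z":-1,"rx":0,"ry":0,"rz":0,"hand":0.9},
    {"x":0,"y":0,"z":-3,"rx":0,"ry":0,"rz":0,"hand":0.9},
    {"x":0,"y":0,"z":-3,"rx":0,"ry":0,"rz":0,"hand":0.9},
    {"x":0,"y":0,"z":-3,"rx":0,"ry":0,"rz":0,"hand":0.9},
    {"x":-3,"y":0,"z":0,"rx":0,"ry":0,"rz":0,"hand":0.9},
    {"x":-3,"y":0,"z":0,"rx":0,"ry":0,"rz":0,"hand":0.9},
    {"x":0,"y":0,"z":0,"rx":0,"ry":0,"rz":0,"hand":0.9},
    {"x":0,"y":0,"z":0,"rx":0,"ry":0,"rz":0,"hand":0.9}
  ]
}}

```text
t: 9.25
ee_pos: [0.4325, 0.0601, 0.221]
orientation: [[0.998, 0.056, 0.001], [0.056, -0.998, -0.0], [0.001, 0.0, -1.0]]
force: [0.7, 0.3, 0.8]
width: 0.0771
gripper_force: 0.0
```

```bash
cat > g.py <<'E'
from h import *
np.set_printoptions(precision=4,suppress=True)
o=get_obs();print(o["t"],o["ee_pos"])
p=read_camera("wrist");cv2.imwrite("pics/7.png",p["img"])
w=world(p,mask=np.ones((400,640),bool))
q=w[(abs(w[:,2]-.127)<.006)&(abs(w[:,0]-.494)<.045)&(abs(w[:,1]-.065)<.04)]
print("pack top z",len(q),np.percentile(q[:,2],[5,50,95]),cv2.minAreaRect((q[:,:2]*1000).astype(np.float32)))
q=w[(abs(w[:,2]-.139)<.006)&(w[:,0]<.53)]
for s in(q[q[:,1]<.05],q[q[:,1]>.08]): print("handle",len(s),(s.min(0)+s.max(0))/2)
E
python3 g.py
```

```text
9.25 [0.4325 0.0601 0.221 ]
pack top z 7825 [0.1258 0.1272 0.1285] ((494.14239501953125, 62.707550048828125), (61.4510383605957, 42.14805603027344), 3.1545662879943848)
handle 1698 [ 0.5086 -0.0264  0.1373]
handle 1688 [0.4973 0.1536 0.1371]
```

View pics/7.png

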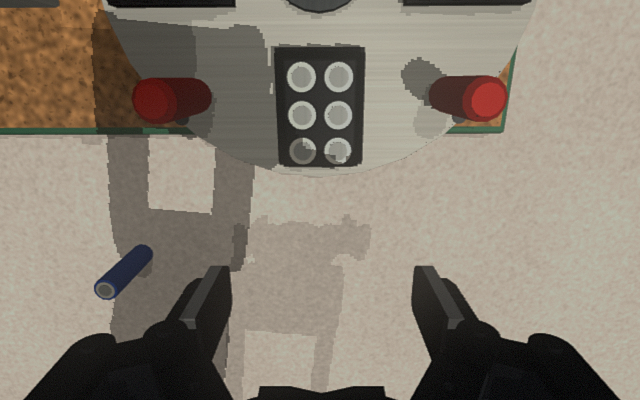

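The pack is seated: its top at (320,105) measures z=0.127, level and aligned with the nest. The handle to grip is at (485,97). I'll go above it with the fingers closing tangentially.

Request:
{"name": "carry_out", "arguments": {
  "steps": [
    {"x":1.78,"y":2.25,"z":0,"rx":0,"ry":0,"rz":0,"hand":1},
    {"x":1.78,"y":2.25,"z":0,"rx":0,"ry":0,"rz":0,"hand":1},
    {"x":1.78,"y":2.25,"z":0,"rx":0,"ry":0,"rz":0,"hand":1},
    {"x":1.78,"y":2.25,"z":0,"rx":0,"ry":0,"rz":0,"hand":1},
    {"x":0,"y":0,"z":0,"rx":0,"ry":0,"rz":-0.1,"hand":1},
    {"x":0,"y":0,"z":0,"rx":0,"ry":0,"rz":-0.1,"hand":1},
    {"x":0,"y":0,"z":0,"rx":0,"ry":0,"rz":-0.1,"hand":1},
    {"x":0,"y":0,"z":0,"rx":0,"ry":0,"rz":-0.1,"hand":1},
    {"x":0,"y":0,"z":0,"rx":0,"ry":0,"rz":-0.1,"hand":1},
    {"x":0,"y":0,"z":0,"rx":0,"ry":0,"rz":-0.1,"hand":1},
    {"x":0,"y":0,"z":0,"rx":0,"ry":0,"rz":-0.1,"hand":1},
    {"x":0,"y":0,"z":0,"rx":0,"ry":0,"rz":-0.1,"hand":1},
    {"x":0,"y":0,"z":0,"rx":0,"ry":0,"rz":-0.1,"hand":1},
    {"x":0,"y":0,"z":0,"rx":0,"ry":0,"rz":0,"hand":1},
    {"x":0,"y":0,"z":0,"rx":0,"ry":0,"rz":0,"hand":1}
  ]
}}

```text
t: 10.55
ee_pos: [0.5101, -0.026, 0.2203]
orientation: [[0.579, 0.815, 0.0], [0.815, -0.579, -0.0], [0.0, 0.0, -1.0]]
force: [0.4, -0.0, -0.2]
width: 0.0854
gripper_force: 0.0
```

Request:
{"name": "carry_out", "arguments": {
  "steps": [
    {"x":-0.08,"y":-0.1,"z":2.5,"rx":0,"ry":0,"rz":0,"hand":1},
    {"x":0,"y":0,"z":2.5,"rx":0,"ry":0,"rz":0,"hand":1},
    {"x":0,"y":0,"z":2.4,"rx":0,"ry":0,"rz":0,"hand":1},
    {"x":0,"y":0,"z":1.5,"rx":0,"ry":0,"rz":0,"hand":1},
    {"x":0,"y":0,"z":1,"rx":0,"ry":0,"rz":0,"hand":1},
    {"x":0,"y":0,"z":0,"rx":0,"ry":0,"rz":0,"hand":1},
    {"x":0,"y":0,"z":0,"rx":0,"ry":0,"rz":0,"hand":0.1},
    {"x":0,"y":0,"z":0,"rx":0,"ry":0,"rz":0,"hand":0.1},
    {"x":0,"y":0,"z":0,"rx":0,"ry":0,"rz":0,"hand":0.1},
    {"x":0,"y":0,"z":0,"rx":0,"ry":0,"rz":0,"hand":0.1},
    {"x":0,"y":0,"z":0,"rx":0,"ry":0,"rz":0,"hand":0.1},
    {"x":0,"y":0,"z":0,"rx":0,"ry":0,"rz":0,"hand":0.1},
    {"x":0,"y":0,"z":0,"rx":0,"ry":0,"rz":0,"hand":0.1},
    {"x":0,"y":0,"z":0,"rx":0,"ry":0,"rz":0,"hand":0.1}
  ],
  "squeeze": 35
}}

```text
t: 11.72
ee_pos: [0.5087, -0.026, 0.1224]
orientation: [[0.577, 0.817, 0.001], [0.817, -0.577, -0.0], [0.001, 0.001, -1.0]]
force: [-1.6, -0.0, 6.1]
width: 0.024
gripper_force: 35.0
```

Request:
{"name": "carry_out", "arguments": {
  "steps": [
    {"x":0.07,"y":-0.554,"z":0,"rx":0,"ry":0,"rz":0.0436,"hand":0.1},
    {"x":0.07,"y":-0.554,"z":0,"rx":0,"ry":0,"rz":0.0436,"hand":0.1},
    {"x":0.07,"y":-0.554,"z":0,"rx":0,"ry":0,"rz":0.0436,"hand":0.1},
    {"x":0.07,"y":-0.554,"z":0,"rx":0,"ry":0,"rz":0.0436,"hand":0.1},
    {"x":0.07,"y":-0.554,"z":0,"rx":0,"ry":0,"rz":0.0436,"hand":0.1},
    {"x":0.07,"y":-0.554,"z":0,"rx":0,"ry":0,"rz":0.0436,"hand":0.1},
    {"x":0,"y":0,"z":0,"rx":0,"ry":0,"rz":0,"hand":0.1}
  ]
}}

```text
t: 12.3
ee_pos: [0.4864, -0.0005, 0.1224]
orientation: [[0.77, 0.639, 0.002], [0.639, -0.77, -0.0], [0.001, 0.001, -1.0]]
force: [0.5, -3.8, 4.2]
width: 0.0239
gripper_force: 36.1
```

Request:
{"name": "carry_out", "arguments": {
  "steps": [
    {"x":0.07,"y":-0.554,"z":0,"rx":0,"ry":0,"rz":0.0436,"hand":0.1},
    {"x":0.07,"y":-0.554,"z":0,"rx":0,"ry":0,"rz":0.0436,"hand":0.1},
    {"x":0.07,"y":-0.554,"z":0,"rx":0,"ry":0,"rz":0.0436,"hand":0.1},
    {"x":0.07,"y":-0.554,"z":0,"rx":0,"ry":0,"rz":0.0436,"hand":0.1},
    {"x":0.07,"y":-0.554,"z":0,"rx":0,"ry":0,"rz":0.0436,"hand":0.1},
    {"x":0.07,"y":-0.554,"z":0,"rx":0,"ry":0,"rz":0.0436,"hand":0.1},
    {"x":0.07,"y":-0.554,"z":0,"rx":0,"ry":0,"rz":0.0436,"hand":0.1},
    {"x":0.07,"y":-0.554,"z":0,"rx":0,"ry":0,"rz":0.0436,"hand":0.1},
    {"x":0.07,"y":-0.554,"z":0,"rx":0,"ry":0,"rz":0.0436,"hand":0.1},
    {"x":0.07,"y":-0.554,"z":0,"rx":0,"ry":0,"rz":0.0436,"hand":0.1},
    {"x":0.07,"y":-0.554,"z":0,"rx":0,"ry":0,"rz":0.0436,"hand":0.1},
    {"x":0.07,"y":-0.554,"z":0,"rx":0,"ry":0,"rz":0.0436,"hand":0.1},
    {"x":0.07,"y":-0.554,"z":0,"rx":0,"ry":0,"rz":0.0436,"hand":0.1},
    {"x":0.07,"y":-0.554,"z":0,"rx":0,"ry":0,"rz":0.0436,"hand":0.1},
    {"x":0.07,"y":-0.554,"z":0,"rx":0,"ry":0,"rz":0.0436,"hand":0.1},
    {"x":0.07,"y":-0.554,"z":0,"rx":0,"ry":0,"rz":0.0436,"hand":0.1},
    {"x":0,"y":0,"z":0,"rx":0,"ry":0,"rz":0,"hand":0.1}
  ]
}}

```text
t: 13.72
ee_pos: [0.4657, 0.0859, 0.1224]
orientation: [[1.0, -0.005, 0.002], [-0.005, -1.0, 0.002], [0.001, -0.002, -1.0]]
force: [-2.5, 3.2, 7.9]
width: 0.024
gripper_force: 36.6
```

Request:
{"name": "carry_out", "arguments": {
  "steps": [
    {"x":0.07,"y":-0.554,"z":0,"rx":0,"ry":0,"rz":0.0436,"hand":0.1},
    {"x":0.07,"y":-0.554,"z":0,"rx":0,"ry":0,"rz":0.0436,"hand":0.1},
    {"x":0.07,"y":-0.554,"z":0,"rx":0,"ry":0,"rz":0.0436,"hand":0.1},
    {"x":0.07,"y":-0.554,"z":0,"rx":0,"ry":0,"rz":0.0436,"hand":0.1},
    {"x":0.07,"y":-0.554,"z":0,"rx":0,"ry":0,"rz":0.0436,"hand":0.1},
    {"x":0.07,"y":-0.554,"z":0,"rx":0,"ry":0,"rz":0.0436,"hand":0.1},
    {"x":0.07,"y":-0.554,"z":0,"rx":0,"ry":0,"rz":0.0436,"hand":0.1},
    {"x":0.07,"y":-0.554,"z":0,"rx":0,"ry":0,"rz":0.0436,"hand":0.1},
    {"x":0.07,"y":-0.554,"z":0,"rx":0,"ry":0,"rz":0.0436,"hand":0.1},
    {"x":0,"y":0,"z":0,"rx":0,"ry":0,"rz":0,"hand":0.1}
  ]
}}

```text
t: 14.55
ee_pos: [0.4811, 0.1338, 0.1224]
orientation: [[0.922, -0.387, 0.002], [-0.387, -0.922, 0.003], [0.001, -0.004, -1.0]]
force: [-0.4, 4.1, 5.8]
width: 0.0243
gripper_force: 36.8
```

```bash
python3 - <<'E'
from h import *
s=read_camera("scene");cv2.imwrite("pics/8.png",cv2.resize(s["img"][60:290,260:560],(780,598),interpolation=cv2.INTER_CUBIC))
E
```

View pics/8.png

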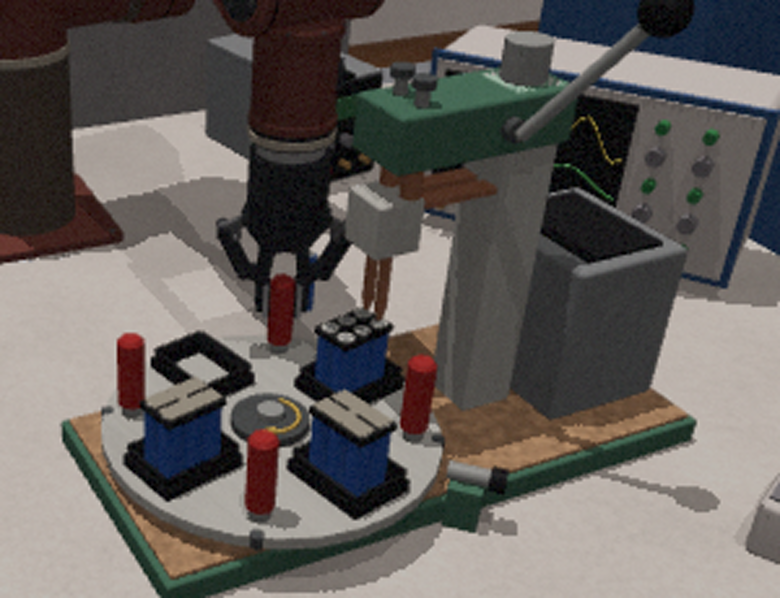

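The new pack is nearly under the electrodes at (352,340) and all three packs are seated. The dial is about 79° round, so I'll open gently and let the detent settle it, then rise and back away.

Request:
{"name": "carry_out", "arguments": {
  "steps": [
    {"x":0,"y":0,"z":0,"rx":0,"ry":0,"rz":0,"hand":0.4},
    {"x":0,"y":0,"z":0,"rx":0,"ry":0,"rz":0,"hand":0.6},
    {"x":0,"y":0,"z":0,"rx":0,"ry":0,"rz":0,"hand":0.8},
    {"x":0,"y":0,"z":0,"rx":0,"ry":0,"rz":0,"hand":1},
    {"x":0,"y":0,"z":0,"rx":0,"ry":0,"rz":0,"hand":1},
    {"x":0,"y":0,"z":0,"rx":0,"ry":0,"rz":0,"hand":1},
    {"x":0,"y":0,"z":0,"rx":0,"ry":0,"rz":0,"hand":1},
    {"x":0,"y":0,"z":0,"rx":0,"ry":0,"rz":0,"hand":1},
    {"x":0,"y":0,"z":0,"rx":0,"ry":0,"rz":0,"hand":1}
  ]
}}

```text
t: 15.35
ee_pos: [0.4799, 0.1318, 0.1213]
orientation: [[0.923, -0.386, -0.0], [-0.386, -0.923, -0.0], [-0.0, 0.0, -1.0]]
force: [-0.4, 0.6, 0.2]
width: 0.0853
gripper_force: 0.0
```

```bash
cat > k.py <<'E'
from h import *
np.set_printoptions(precision=4,suppress=True)
o=get_obs();print(o["t"],o["ee_pos"],o["force"],o["width"])
p=read_camera("top");im=p["img"].astype(int)
red=(im[...,2]>100)&(im[...,1]<60)&(im[...,0]<60)
w=world(p,mask=red);w=w[(w[:,2]>.13)&(w[:,2]<.145)&(abs(w[:,0]-.594)<.15)&(abs(w[:,1]-.07)<.15)]
for i in(0,1):
  for j in(0,1):
    q=w[((w[:,0]>.594)==i)&((w[:,1]>.07)==j)]
    if len(q)>8:
      c=(q[:,:2].min(0)+q[:,:2].max(0))/2;d=c-[.594,.0705];print(len(q),c,np.degrees(np.arctan2(d[1],d[0]))%90-45)
E
python3 k.py
```

```text
15.35 [0.4799 0.1318 0.1213] [-0.3795  0.5911  0.2485] 0.08525274011101665
60 [ 0.5081 -0.0248] 2.959777935210724
51 [ 0.6888 -0.0142] 3.2236460860397784
46 [0.6794 0.1656] 3.07216427546264
```

Request:
{"name": "carry_out", "arguments": {
  "steps": [
    {"x":-1,"y":0,"z":0,"rx":0,"ry":0,"rz":0,"hand":1},
    {"x":-2,"y":0,"z":0,"rx":0,"ry":0,"rz":0,"hand":1},
    {"x":-2,"y":0,"z":0,"rx":0,"ry":0,"rz":0,"hand":1},
    {"x":-2,"y":0,"z":0,"rx":0,"ry":0,"rz":0,"hand":1},
    {"x":0,"y":0,"z":-3,"rx":0,"ry":0,"rz":0,"hand":1},
    {"x":0,"y":0,"z":-3,"rx":0,"ry":0,"rz":0,"hand":1},
    {"x":0,"y":0,"z":-3,"rx":0,"ry":0,"rz":0,"hand":1},
    {"x":0,"y":0,"z":0,"rx":0,"ry":0,"rz":0,"hand":1},
    {"x":0,"y":0,"z":0,"rx":0,"ry":0,"rz":0,"hand":1},
    {"x":0,"y":0,"z":0,"rx":0,"ry":0,"rz":0,"hand":1}
  ]
}}

```text
t: 16.23
ee_pos: [0.4147, 0.1589, 0.2108]
orientation: [[0.923, -0.385, -0.0], [-0.385, -0.923, -0.0], [-0.0, 0.0, -1.0]]
force: [-0.7, -0.6, -0.6]
width: 0.0852
gripper_force: 0.0
```

```bash
python3 k.py; python3 - <<'E'
from h import *
s=read_camera("scene");cv2.imwrite("pics/9.png",cv2.resize(s["img"][120:300,190:460],(780,520),interpolation=cv2.INTER_CUBIC))
E
```

```text
16.2333 [0.4147 0.1589 0.2108] [-0.6791 -0.605  -0.5881] 0.08518350862089961
57 [ 0.5093 -0.0248] 3.38358316230412
51 [0.4993 0.1565] 2.743174379531638
52 [ 0.6887 -0.0142] 3.1872102529051176
47 [0.6795 0.1657] 3.0682301941446113
```

View pics/9.png

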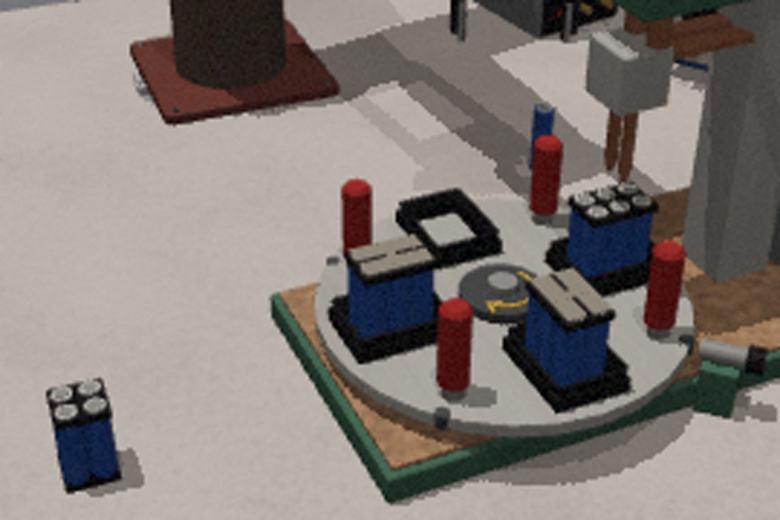

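The new pack at (610,235) is under the electrodes. The welded packs at (390,290) and (570,330) are seated, the square pack and the cell are untouched, and the robot is clear.

```bash
python3 -c "
from plant import finish_job
print(finish_job())"
```

```text
the job is handed in; nothing more can be done
None
```

The raw pack is seated upright in its nest and released, and the dial has been turned one station clockwise to rest in its click with the new pack under the electrodes; both welded packs are still seated, the square pack and single cell were not touched, and the job is handed in.

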